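# Stand a plaster tile on the tilt stand and lock the stand's leg at the mark

### The arm

A 6-joint arm with a two-finger parallel gripper is mounted at the origin on a cart in front of the work surface, level with it; the furniture and walls round the work are solid. World frame = base frame: x ahead of the robot, y to its left, z up, the work surface at z = 0. Lengths are in m, angles in degrees, forces in N, time in s.
With the tool pointing down it reaches from about 0.375 to 0.9 m from the base axis. Payload 3.1 kg.
Tool frame: the origin (TCP) lies on the centre line of the jaws, within the pads' length; the fingertips stand 8 mm ahead of it and the grasp point (between the pads) lies 11 mm behind it; z points along the fingers, y is the line along which they close (so a half turn about z gives the same grasp; the last joint's range is limited). The gripper opens to 87 mm and grips with 3 to 60 N. Pads are 19 mm wide; open, the fingers measure 117 mm over their backs; the gripper's body (75 mm by 190 mm) begins 51 mm behind the grasp point.
Start: joints at [55.434, 30.224, 82.088, -0, 67.689, -10.227], TCP at [0.258, 0.569, 0.231] pointing down, gripper open.
Joint ranges: [-176.69, 176.69], [-43.24, 126.21], [12.49, 139.97], [-82, 262], [0, 151.66], [-163.58, 163.58]. Speed limits (degrees/s): [159.86, 159.86, 180, 180, 180, 180].

### API

Orientations are given as a 3x3 rotation matrix whose columns are the frame's x, y, z axes.
In Python, from rig import * gives the robot as it stands.
- The arm moves only by the tool step_arm, never from a script. Its argument "targets" is a list of rows, each a list of 5 numbers: the opening, from -1 (shut) to 1 (fully open), then the shift along the world's x, y, z normalised to -1 to 1, where 1 is 0.25 m, then the turn about the world's z normalised to -1 to 1, where 1 is 180 degrees. In form: [[fingers, x, y, z, turn], ...]. A call has 1 to 20 rows; each row is the pose to reach, as a shift and turn from the pose commanded when the call began, turning the shorter way round; what a row does not reach only later rows make up. A row lasts 1/10 s, in which the tool goes at most 50 mm and 8.59 degrees, less where a joint would pass 70% of its speed; a pose out of reach is approached as far as the arm can. A call with a number of a shift or a turn outside -1 to 1 is refused whole. A call with a gripper value outside its range is refused whole. The fingers move at their own pace and stop on an object; the grip force is fixed at half the most. Time passes only in rows, so rows that repeat a pose let the fingers close. It gives the time, the measured TCP pose, the force, the opening and the grip force at its end, in the units of the state.
- read_state(): the state, without advancing time (a new reading comes with each control period).
- capture(name): name is "scene" or "top" or "wrist"; returns a dict with "color" (400x640x3 uint8, red, green, blue), "mtx" (3x3 intrinsics, pixels), "pose" (4x4, takes a point from camera to world coordinates). Camera axes: x right, y down, z forward; pixel columns grow to the right and rows downward; lengths in m; the calibration is good to about 2 mm. A picture is of the moment at which its call begins. There is no depth.
- hand_in(): hands the job in; it is judged then, once.
The state is a dict: "time_s": time; "joint_positions": joint angles; "qvel": joint speeds; "tau": joint torques, N m; "position": TCP position; "tcp_rot": TCP orientation; "force": force on the tool from outside, world axes, zero at the start; "moment": the same for the moment, N m; "opening": opening from 0.0 (shut) to 1.0 (fully open); "grasp_force": force on a finger pad.
Only numpy, scipy, OpenCV 4.12 (cv2) and the standard library are available. Lean on these libraries where they do the work, as an engineer would, in place of code of your own. Each camera call takes 0.05 s, during which the arm holds its last target. There are 200 camera calls.

### The job

Take the tall plaster tile out of the drying rack, stand its lower edge on the tilt stand just ahead of the sliding leg's black toe bar, lean its top back on the rest and let go. Then push the sprung leg forward against the tile's foot until its white pointer is in line with the red mark and, holding it there, pinch the red cam lever shut against the leg (never shut it elsewhere). Finish while still holding: the hand stays gripped on the leg with the lever squeezed shut, the pointer at the mark and the tile leaning centred and square on the rest; do not knock the green cup aside.

Things in the scene. Friction and masses are not known exactly. Their poses are not given: they have to be found in the camera images.
- stand: Tilt stand, fixed: plywood base 280 (x) x 130 (y) x 12 mm. Origin under its centre, x along the rail towards the back rest (about world +y, within 0.25 rad), z up. A rail 14 mm wide, top at z = 24 mm, runs from x = -135 to +8 mm and carries the sliding leg; the base is bare from the toe bar to the rest. A scale lies along the +y edge
- back_rest: Back rest fixed on the stand, same origin and axes: a rubber-covered round bar and its two posts (8 mm wide, 16 mm deep, at y = +-52 mm, x 108 to 124 mm). The tile's back leans on the bar, top towards stand +x
- rest_top (a point): Centre of the rest's bar: radius 6 mm, 112 mm long along stand y; in the stand's frame at x = 110 mm, z = 85 mm
- tile: Loose plaster tile 14 (x, thickness) x 110 (y) x 140 mm (z, height), about 0.3 kg, a relief 2 mm proud on its -x face around 60 mm up. Origin at the centre of its underside. Starts upright in the rack, foot 18 mm above the table. With its front lower edge at stand x = 46 mm it leans on the bar at about 0.55 rad; with the leg at the mark, at 0.25 to 0.5 rad
- rack: Wooden drying rack, fixed: board 150 (x) x 130 (y) x 18 mm, origin under its centre, x about world +y. The tile stands at x = +13 mm between two pairs of dowels (7 mm thick, at y = +-34 mm, tops 88 mm above the table), 2 mm clear of each face. A short fixed offcut tile, top 98 mm above the table, 13 mm thick, stands at x = -45 mm
- leg_block: Sliding leg; frame: the stand's, shifted by joint leg along x. In mm: grip block x -100 to -40, z 14 to 46, plain cheek at y = -18, lever on the +y side (shut: outer face at y = +18). Cross bar at the block's front, x -40 to -32, y +-52, z 18 to 46: fingers astride the block press its back face to push the leg. Black toe bar x 10 to 22, y +-45, z 15 to 35 pushes the tile's foot
- grip (a point): Where to straddle and pinch the leg from above: on its centre line (y = 0), 11 mm behind the cross bar's back face, 32 mm above the table; moves with the leg
- toe (a point): Middle of the toe bar's front face (the tile's side), at the height of the base's top, 12 mm above the table; moves with the leg, axes as the stand's
- pointer (a point): White pointer at the +y end of the leg's cross bar, at x = -36 mm, y = 58 mm of the leg's frame; moves with the leg
- mark: Red clip 6 mm wide on the base's +y edge, 15 mm high, fixed; origin on the table at its middle, axes as the stand's. The pointer is at the mark when both have the same x in the stand's frame
- leg (a joint): Slide of the leg along stand x, m: 0 fully back (start) to 0.058. A spring pushes it back with 2 N at 0 and about 3 N at the mark, which lies at 0.030 to 0.048. Pushing the tile's foot along takes a few newtons more
- cam_lever (a joint): Red cam lever, rad: 0 shut (flat on the block's side), 0.45 wide open; starts at 0.32 to 0.43, stays where left. Vertical pivot at the block's rear (leg frame x -92, y 14.5 mm); 49 mm long pointing forward, z 21 to 43 mm; its tip stands out to y = 18 + 49 tan(angle) mm. Below about 0.1 its cam wedges the rail; shutting it takes 5 to 15 N at the tip and locks the leg
- lever_tip (a point): Outer face of the lever's free tip, mid height
- green_cup: Green mixing cup, 62 mm wide, 56 mm tall, loose, a bystander; origin under its centre

How it is judged:
By the outcome, as a careful person would: the job done as asked, in the order asked, and still so for the second after the job is handed in, while the arm keeps its last pose, push and grip.
It also fails if it takes over 58 s, if anything falls off the work surface, if the arm or the gripper's body presses on something with over 40 N, if the wrist force passes 120 N, or if a joint passes its speed limit or range.

## Working session

There is one attempt and no reset: what is moved stays moved. The work goes in short steps, Python scripts to look and compute and a tool call to move; the robot and the scene stay as the last step left them, time stands still between calls to the robot, and variables do not carry over. Pictures are saved under pics/ and viewed, at most 10 in all, crops included, and the job is handed in when it is done.

Besides the shell and the picture viewer there is one more tool, called as name(argument=value, ...) on one line, values as JSON. step_arm: Moves the arm, as the interface text tells. Scaled input: -1 to 1 covers 0.25 m each way for a shift and 180 degrees each way for a turn. Its arguments: {"type":"object","properties":{"targets":{"type":"array","items":{"type":"array","items":{"type":"number"}}}},"required":["targets"]}

```bash
mkdir -p pics; ls; python3 - <<'E'
from rig import *
import cv2,numpy as np
s=read_state();print(s)
for n in("scene","top","wrist"):
    c=capture(n);cv2.imwrite(f"pics/{n}0.png",c["color"][:,:,::-1]);np.savez(f"pics/{n}0.npz",**c);print(n,c["mtx"].round(1).tolist(),c["pose"].round(3).tolist())
E
```

```text
pics
{'time_s': 0.0, 'joint_positions': array([ 5.54341524e+01,  3.02777785e+01,  8.21563961e+01,  2.01704423e-03,
        6.76883036e+01, -1.02277760e+01]), 'qvel': array([-0.04633001,  0.02296212, -0.10348848,  0.12861459, -0.04079604,
        0.05108366]), 'tau': array([-4.73796626e-04, -4.40047967e+01, -1.76590294e+01,  6.33142982e-02,
        5.82370616e-02, -1.67531516e-04]), 'position': array([0.25713511, 0.56887677, 0.22958429]), 'tcp_rot': array([[-9.11123857e-01,  4.12130782e-01, -1.23961875e-03],
       [ 4.12132441e-01,  9.11122285e-01, -1.74181906e-03],
       [ 4.11587017e-04, -2.09790000e-03, -9.99997715e-01]]), 'force': array([-0.11194763, -0.16981949, -0.42749621]), 'moment': array([-0.06427695,  0.0175123 , -0.01761468]), 'grasp_force': 0.0, 'opening': 0.9988046853042248}
scene [[453.4, 0.0, 319.4], [0.0, 453.4, 198.2], [0.0, 0.0, 1.0]] [[0.493, -0.645, 0.583, -0.131], [-0.87, -0.358, 0.34, -0.485], [-0.011, -0.675, -0.738, 0.943], [0.0, 0.0, 0.0, 1.0]]
top [[387.2, 0.0, 316.3], [0.0, 387.2, 204.8], [0.0, 0.0, 1.0]] [[0.107, -0.973, 0.204, 0.376], [-0.994, -0.104, 0.024, -0.092], [-0.002, -0.206, -0.979, 0.983], [0.0, 0.0, 0.0, 1.0]]
wrist [[331.0, 0.0, 319.1], [0.0, 331.0, 194.1], [0.0, 0.0, 1.0]] [[0.412, 0.876, 0.251, 0.187], [0.911, -0.395, -0.115, 0.6], [-0.002, 0.277, -0.961, 0.384], [0.0, 0.0, 0.0, 1.0]]
```

View pics/top0.png

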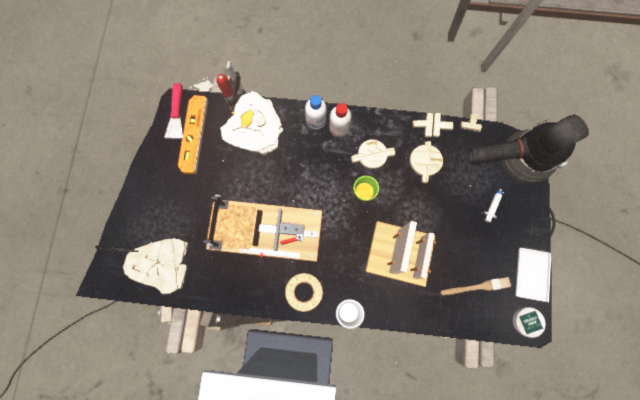

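View pics/scene0.png

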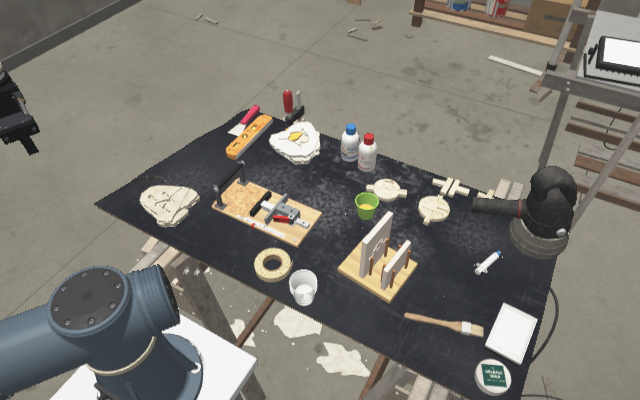

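The top view shows the stand at columns 207–322, rows 195–262, with the rest on the left. The rack is at 368–435, with the tall tile on its left dowels, and the green cup is at (366,188). The scene view agrees. I'll zoom in on both.

```bash
python3 - <<'E'
import cv2,numpy as np
t=cv2.imread("pics/top0.png");s=cv2.imread("pics/scene0.png")
r=lambda im,x,y,w,h:cv2.resize(im[y:y+h,x:x+w],None,fx=5,fy=5,interpolation=cv2.INTER_CUBIC)
cv2.imwrite("pics/c1.png",r(t,200,185,130,85))
cv2.imwrite("pics/c2.png",np.hstack([r(t,362,212,80,80),r(s,335,200,80,80)]))
E
```

```text
(no output)
```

View pics/c1.png

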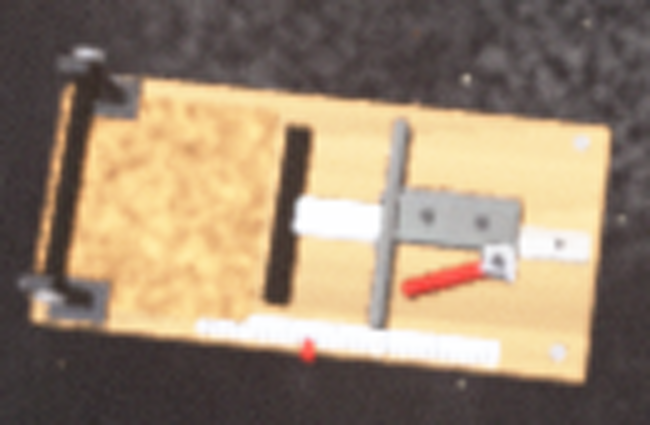

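View pics/c2.png

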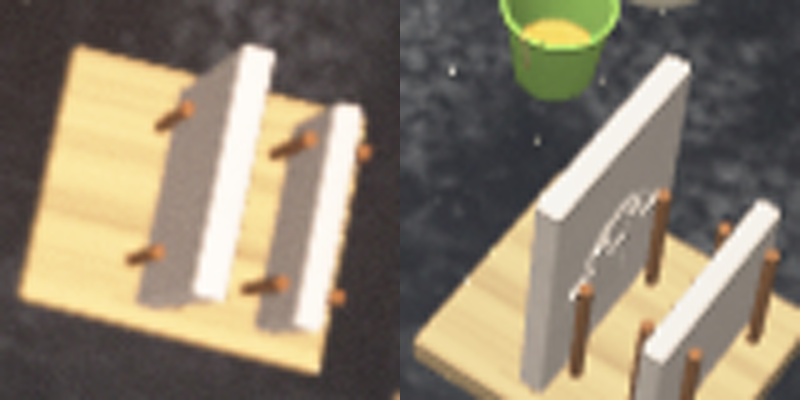

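c1 shows the stand's corners at about (65,80), (610,125), (585,382) and (30,322), the mark at (308,350), and the lever on the lower side. c2 shows the tall tile's top with crop corners (245,45), (275,55), (222,300) and (192,293). Next I cast rays to the right heights.

```bash
cat > h.py <<'E'
import numpy as np,cv2
def ray(c,px,z):
    d=c["pose"][:3,:3]@np.linalg.solve(c["mtx"],[px[0],px[1],1.]);o=c["pose"][:3,3]
    return o+d*(z-o[2])/d[2]
def proj(c,p):
    q=c["pose"][:3,:3].T@(np.asarray(p)-c["pose"][:3,3]);u=c["mtx"]@q;return u[:2]/u[2]
def tri(c1,p1,c2,p2):
    A=[];b=[]
    for c,p in((c1,p1),(c2,p2)):
        d=c["pose"][:3,:3]@np.linalg.solve(c["mtx"],[p[0],p[1],1.]);d/=np.linalg.norm(d)
        P=np.eye(3)-np.outer(d,d);A.append(P);b.append(P@c["pose"][:3,3])
    return np.linalg.solve(A[0]+A[1],b[0]+b[1])
E
python3 - <<'E'
from h import *
np.set_printoptions(precision=4,suppress=True)
t=dict(np.load("pics/top0.npz"));s=dict(np.load("pics/scene0.npz"))
f=lambda q,o,z,c=t:np.array([ray(c,((x-2)/5+o[0],(y-2)/5+o[1]),z) for x,y in q])
def rep(n,P):
    print(n,P[:,:2].tolist(),"c",P.mean(0),"edges",[round(np.linalg.norm(P[i]-P[i-1])*1000,1) for i in range(len(P))],"ang(deg from x)",[round(np.degrees(np.arctan2(*(P[i]-P[i-1])[1::-1])),1) for i in range(len(P))])
rep("stand",f([(65,80),(610,125),(585,382),(30,322)],(200,185),.012))
rep("tiletop",f([(245,45),(275,55),(222,300),(192,293)],(362,212),.158))
rep("tiletop scene",f([(672,55),(692,67),(562,219),(538,207)],(335-80,200),.158,s))
rep("rack",f([(75,45),(365,110),(320,372),(20,297)],(362,212),.018))
rep("cross",f([(402,120),(378,325)],(200,185),.046))
rep("toe",f([(287,127),(265,302)],(200,185),.035))
rep("bar",f([(88,78),(58,290)],(200,185),.091))
rep("mark",f([(308,350)],(200,185),.012))
# yellow masks
for n,c in(("top",t),("scene",s)):
    hsv=cv2.cvtColor(c["color"],cv2.COLOR_RGB2HSV)
    m=cv2.inRange(hsv,(35,100,60),(75,255,255));k,l,st,ce=cv2.connectedComponentsWithStats(m);i=1+st[1:,4].argmax();print("cup",n,st[i],ray(c,ce[i],.035))
E
```

```text
stand [[0.5612083681597237, 0.19735801717384588], [0.5675500280720845, -0.08346285536888128], [0.43672485872955336, -0.08463326132030825], [0.43672281225500953, 0.19475044559171756]] c [0.5006 0.056  0.012 ] edges [np.float64(124.5), np.float64(280.9), np.float64(130.8), np.float64(279.4)] ang(deg from x) [np.float64(1.2), np.float64(-88.7), np.float64(-179.5), np.float64(90.0)]
tiletop [[0.5350903139904668, -0.27811818330921256], [0.5321015418143231, -0.2912127441128137], [0.4256443234000305, -0.2746923171626707], [0.42719890767494123, -0.2619934595107177]] c [ 0.48   -0.2765  0.158 ] edges [np.float64(109.1), np.float64(13.4), np.float64(107.7), np.float64(12.8)] ang(deg from x) [np.float64(-8.5), np.float64(-102.9), np.float64(171.2), np.float64(83.0)]
tiletop scene [[0.533801364350587, -0.28111054300393623], [0.5315624609428163, -0.2919645469295081], [0.4251163137307119, -0.27743294919410655], [0.4259046322247253, -0.2656087186739897]] c [ 0.4791 -0.279   0.158 ] edges [np.float64(109.0), np.float64(11.1), np.float64(107.4), np.float64(11.9)] ang(deg from x) [np.float64(-8.2), np
[... 626 characters left out ...]
64(0.7), np.float64(-179.3)]
toe [[0.5448610840471431, 0.07644398373091069], [0.4572008838805447, 0.07510665481137954]] c [0.501  0.0758 0.035 ] edges [np.float64(87.7), np.float64(87.7)] ang(deg from x) [np.float64(0.9), np.float64(-179.1)]
bar [[0.548237622377814, 0.163155855132587], [0.4477063653023464, 0.16098682167078898]] c [0.498  0.1621 0.091 ] edges [np.float64(100.6), np.float64(100.6)] ang(deg from x) [np.float64(1.2), np.float64(-178.8)]
mark [[0.43773424207137074, 0.05446578145357686]] c [0.4377 0.0545 0.012 ] edges [np.float64(0.0)] ang(deg from x) [np.float64(0.0)]
cup top [353 175  26  26 259] [ 0.6414 -0.1921  0.035 ]
cup scene [355 192  24  28 435] [ 0.629  -0.1867  0.035 ]
```

step_arm(targets=[[1,0.2,-0.25,0.04,0.03],[1,0.4,-0.5,0.04,0.06],[1,0.6,-0.75,0.04,0.089],[1,0.8,-1,0.04,0.089],[1,0.8,-1,0.04,0.089],[1,0.8,-1,0.04,0.089],[1,0.8,-1,0.04,0.089]])

```text
time_s: 0.85
position: [0.4602, 0.3161, 0.2405]
tcp_rot: [[-0.989, 0.148, 0.001], [0.148, 0.989, -0.001], [-0.001, -0.001, -1.0]]
force: [0.1, 0.1, -0.3]
opening: 1.0
grasp_force: 0.0
```

step_arm(targets=[[1,0.02,-0.2,0,0],[1,0.04,-0.4,0,0],[1,0.06,-0.6,0,0],[1,0.08,-0.8,0,0],[1,0.088,-1,0,0],[1,0.088,-1,0,0],[1,0.088,-1,0,0]])

```text
time_s: 1.55
position: [0.4795, 0.0683, 0.2404]
tcp_rot: [[-0.989, 0.148, -0.0], [0.148, 0.989, 0.001], [0.001, 0.0, -1.0]]
force: [-0.1, 1.2, 1.2]
opening: 0.998
grasp_force: 0.0
```

step_arm(targets=[[1,0,-0.2,0,0],[1,0,-0.4,0,0],[1,0,-0.6,0,0],[1,0,-0.8,0,0],[1,0,-1,0,0],[1,0,-1,0,0]])

```text
time_s: 2.15
position: [0.4814, -0.1852, 0.2407]
tcp_rot: [[-0.989, 0.148, 0.003], [0.148, 0.989, -0.004], [-0.003, -0.003, -1.0]]
force: [-1.0, 0.4, 0.2]
opening: 1.003
grasp_force: 0.0
```

step_arm(targets=[[1,0,-0.2,0,0],[1,0,-0.386,0,0],[1,0,-0.386,0,0],[1,0,-0.386,0,0],[1,0,-0.386,0,0]])

```text
time_s: 2.65
position: [0.4797, -0.2744, 0.2401]
tcp_rot: [[-0.99, 0.142, -0.001], [0.142, 0.99, 0.002], [0.001, 0.002, -1.0]]
force: [1.0, 0.9, 0.3]
opening: 1.001
grasp_force: 0.0
```

```bash
python3 - <<'E'
from rig import *
from h import *
np.set_printoptions(precision=4,suppress=True)
c=capture("wrist");s=read_state();print(s["time_s"],s["position"],s["tcp_rot"],s["joint_positions"])
np.savez("pics/w1.npz",**c)
g=cv2.cvtColor(c["color"],cv2.COLOR_RGB2HSV);m=cv2.inRange(g,(0,0,215),(180,40,255))
P=[(.4795+a*.055*np.cos(np.radians(-8.3))+b*.007*np.cos(np.radians(81.7)),-.2775+a*.055*np.sin(np.radians(-8.3))+b*.007*np.sin(np.radians(81.7)),.158) for a,b in((1,1),(1,-1),(-1,-1),(-1,1))]
im=c["color"][:,:,::-1].copy()
for p in P:
    u=proj(c,p);print(u);cv2.circle(im,tuple(int(v) for v in u),3,(0,0,255),1)
cs,_=cv2.findContours(m,0,2)
for k in cs:
    if cv2.contourArea(k)>1500:
        b=cv2.boxPoints(cv2.minAreaRect(k));print(cv2.contourArea(k),b.tolist());W=np.array([ray(c,q,.158) for q in b]);print(W,W.mean(0))
cv2.imwrite("pics/w1.png",im)
E
```

```text
2.7 [ 0.4797 -0.2745  0.2403] [[-0.9899  0.1421 -0.001 ]
 [ 0.1421  0.9899  0.0015]
 [ 0.0012  0.0014 -1.    ]] [ -41.3784   24.0087   91.8656    0.0326   64.2264 -123.2236]
[324.3571 270.927 ]
[306.7903 270.9013]
[305.5959 130.9647]
[325.4427 131.0139]
5119.5 [[-11.440107345581055, 148.38967895507812], [44.058006286621094, 131.94580078125], [74.8171615600586, 235.75790405273438], [19.319046020507812, 252.2017822265625]]
[[ 0.4041 -0.5025  0.158 ]
 [ 0.3986 -0.4591  0.158 ]
 [ 0.4776 -0.4647  0.158 ]
 [ 0.4847 -0.5124  0.158 ]] [ 0.4412 -0.4847  0.158 ]
1995.5 [[309.0, 133.0], [326.0, 133.0], [326.0, 265.0], [309.0, 265.0]]
[[ 0.4258 -0.2743  0.158 ]
 [ 0.4275 -0.2624  0.158 ]
 [ 0.5299 -0.2765  0.158 ]
 [ 0.528  -0.2898  0.158 ]] [ 0.4778 -0.2758  0.158 ]
```

View pics/w1.png

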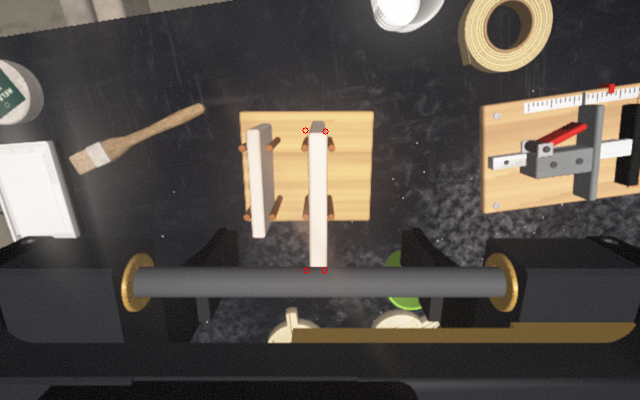

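w1 shows the tile's top at columns 309–326, square to the jaws and about 1.5 mm off the centre line. I'm descending and gripping.

step_arm(targets=[[1,0,-0.007,-0.1,0],[1,0,-0.007,-0.2,0],[1,0,-0.007,-0.3,0],[1,0,-0.007,-0.4,0],[1,0,-0.007,-0.458,0],[1,0,-0.007,-0.458,0],[1,0,-0.007,-0.458,0],[0.4,0,-0.007,-0.458,0],[-0.3,0,-0.007,-0.458,0],[-0.7,0,-0.007,-0.458,0],[-1,0,-0.007,-0.458,0],[-1,0,-0.007,-0.458,0],[-1,0,-0.007,-0.458,0],[-1,0,-0.007,-0.458,0],[-1,0,-0.007,-0.458,0]])

```text
time_s: 4.2
position: [0.4795, -0.2788, 0.126]
tcp_rot: [[-0.989, 0.145, -0.0], [0.145, 0.989, 0.0], [0.0, 0.0, -1.0]]
force: [0.2, -0.3, 0.8]
opening: 0.355
grasp_force: 0.0
```

step_arm(targets=[[-1,0,0,0,0],[-1,0,0,0,0],[-1,0,0,0,0],[-1,0,0,0,0],[-1,0,0,0,0]])

```text
time_s: 4.7
position: [0.4794, -0.2778, 0.1258]
tcp_rot: [[-0.989, 0.145, -0.001], [0.145, 0.989, 0.002], [0.001, 0.002, -1.0]]
force: [1.7, 4.1, -0.3]
opening: 0.163
grasp_force: 29.9
```

step_arm(targets=[[-1,0,0,0.06,0],[-1,0,0,0.14,0],[-1,0,0,0.22,0],[-1,0,0,0.3,0],[-1,0,0,0.4,0],[-1,0,0,0.4,0],[-1,0.02,0.1,0.4,0.01],[-1,0.04,0.24,0.4,0.03],[-1,0.06,0.38,0.4,0.051],[-1,0.08,0.52,0.4,0.051],[-1,0.082,0.66,0.4,0.051],[-1,0.082,0.8,0.4,0.051],[-1,0.082,0.94,0.4,0.051],[-1,0.082,1,0.4,0.051]])

```text
time_s: 6.1
position: [0.4985, -0.0263, 0.2245]
tcp_rot: [[-1.0, -0.017, -0.003], [-0.017, 1.0, 0.001], [0.003, 0.001, -1.0]]
force: [-0.6, -0.3, -3.3]
opening: 0.162
grasp_force: 30.0
```

step_arm(targets=[[-1,0,0.13,0,0],[-1,0,0.26,0,0],[-1,0,0.38,0,0],[-1,0,0.46,0,0],[-1,0,0.496,0,0],[-1,0,0.496,0,0],[-1,0,0.496,-0.1,0],[-1,0,0.496,-0.2,0],[-1,0,0.496,-0.24,0],[-1,0,0.496,-0.24,0],[-1,0,0.496,-0.24,0],[-1,0,0.496,-0.24,0]])

```text
time_s: 7.3
position: [0.5012, 0.0948, 0.1671]
tcp_rot: [[-1.0, -0.015, 0.003], [-0.015, 1.0, -0.0], [-0.003, -0.0, -1.0]]
force: [0.6, -0.2, -3.3]
opening: 0.164
grasp_force: 30.0
```

```bash
python3 - <<'E'
from rig import *
from h import *
np.set_printoptions(precision=4,suppress=True)
s=read_state();print(s["time_s"],s["position"],s["force"],s["opening"],s["joint_positions"])
im=[]
for n in("wrist","top"):
    c=capture(n);np.savez(f"pics/{n}2.npz",**c);im.append(c["color"][:,:,::-1])
w=im[0][0:400,80:560];t=cv2.resize(im[1][185:270,200:330],None,fx=2.5,fy=2.5,interpolation=2)
o=np.zeros((400,w.shape[1]+t.shape[1],3),np.uint8);o[:,:w.shape[1]]=w;o[:t.shape[0],w.shape[1]:]=t
cv2.imwrite("pics/w2.png",o)
E
```

```text
7.3 [0.5012 0.0948 0.1671] [ 0.5899 -0.2083 -3.3078] 0.1642779795337892 [ -1.8535  26.6963 102.2542  -0.0136  50.9007 -92.6848]
```

View pics/w2.png

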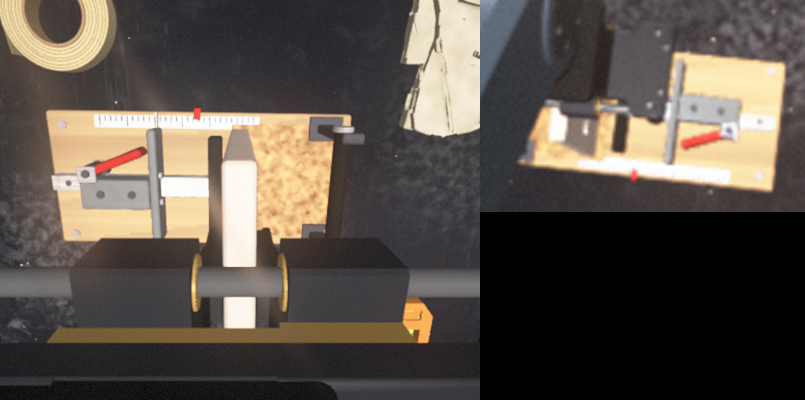

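w2 shows the tile held above the gap between the toe bar (column 215) and the rest bar (column 340). Its edges look parallel to both. The mark is at (197,114) and the crossbar end at (154,130). I'm measuring these points.

```bash
python3 - <<'E'
from h import *
np.set_printoptions(precision=4,suppress=True)
c=dict(np.load("pics/wrist2.npz"))
for n,x,y,z in(("base-edge near L",47,111,.012),("base near R",351,115,.012),("base far L",65,240,.012),("mark",197,119,.012),("mark top",197,109,.015),("cross near end",154,130,.046),("cross back L edge",151,235,.046),("cross near L",148.5,130,.046),("toe near Ledge",208,137,.035),("toe near Redge",221.5,137,.035),("toe R far",221,235,.035),("bar near",343,140,.091),("bar far",336,235,.091),("tile near top",241,160,.158+.04),("tile near bottom L",230,160,.198),("tileR",254,160,.198),("tile foot L",230,127,.06)):
    print(n,ray(c,(x+80,y),z))
for n,y0 in(("foot corner",1),):
    pass
cv2.imwrite("pics/w2z.png",cv2.resize(c["color"][100:250,110:440,::-1],None,fx=2.4,fy=2.4,interpolation=2))
E
```

```text
base-edge near L [ 0.4383 -0.081   0.012 ]
base near R [0.4377 0.1951 0.012 ]
base far L [ 0.5654 -0.0814  0.012 ]
mark [0.4434 0.0549 0.012 ]
mark top [0.4344 0.0555 0.015 ]
cross near end [0.4506 0.0237 0.046 ]
cross back L edge [0.5438 0.0157 0.046 ]
cross near L [0.4507 0.0192 0.046 ]
toe near Ledge [0.4569 0.0669 0.035 ]
toe near Redge [0.4567 0.0785 0.035 ]
toe R far [0.5476 0.0781 0.035 ]
bar near [0.4511 0.1654 0.091 ]
bar far [0.5221 0.1675 0.091 ]
tile near top [0.4466 0.0942 0.198 ]
tile near bottom L [0.4467 0.0901 0.198 ]
tileR [0.4466 0.0991 0.198 ]
tile foot L [0.4461 0.0864 0.06  ]
```

View pics/w2z.png

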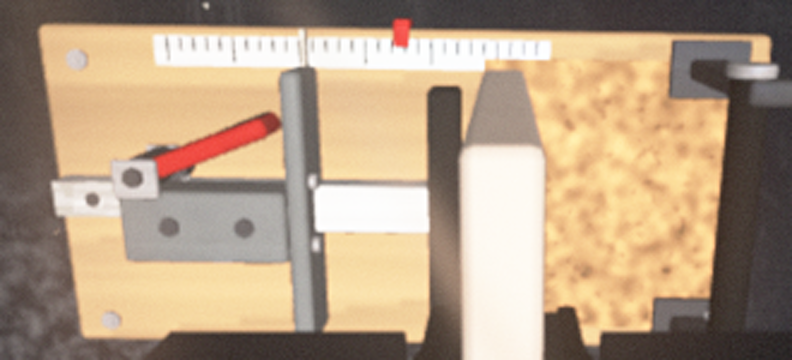

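```bash
python3 - <<'E'
from h import *
c=dict(np.load("pics/wrist2.npz"))
def ang(n,a,b,z):
    A,B=[ray(c,(110+p[0]/2.4,100+p[1]/2.4),z) for p in(a,b)];d=B-A
    print(n,A.round(4)[:2],B.round(4)[:2],np.degrees(np.arctan2(d[1],d[0])).round(2))
ang("cross back",(281,75),(293,330),.046);ang("cross front",(314,75),(326,330),.046)
ang("toe back",(428,90),(427,335),.035);ang("bar L",(729,82),(712,330),.088);ang("bar R",(753,82),(750,330),.088)
ang("base L",(40,28),(82,336),.012);ang("base near",(45,24),(768,36),.012);ang("tile L",(461,155),(463,350),.198);ang("tile R",(544,155),(542,350),.198)
ang("rail cut",(428,186),(315,184),.024);ang("ruler",(155,36),(550,42),.0125);ang("block near",(125,190),(285,192),.046)
E
```

```text
cross back [0.4517 0.018 ] [0.5462 0.0166] -0.84
cross front [0.4515 0.0293] [0.546 0.029] -0.18
toe back [0.4573 0.0672] [0.5524 0.0658] -0.85
bar L [0.4475 0.1595] [0.5255 0.1615] 1.48
bar R [0.4474 0.1665] [0.5253 0.1736] 5.22
base L [ 0.4389 -0.0814] [ 0.5654 -0.0822] -0.39
base near [ 0.4374 -0.0793] [0.4377 0.1942] 89.95
tile L [0.4485 0.0871] [0.4821 0.0875] 0.63
tile R [0.4483 0.1002] [0.4818 0.1009] 1.14
rail cut [0.4952 0.0658] [0.4951 0.0224] -90.16
ruler [ 0.4412 -0.038 ] [0.4411 0.1116] 90.03
block near [ 0.493  -0.0402] [0.4929 0.0168] 90.14
```

step_arm(targets=[[-1,0.004,0.012,-0.04,-0.005],[-1,0.004,0.012,-0.08,-0.005],[-1,0.004,0.012,-0.12,-0.005],[-1,0.004,0.012,-0.15,-0.005],[-1,0.004,0.012,-0.17,-0.005],[-1,0.004,0.012,-0.18,-0.005],[-1,0.004,0.012,-0.18,-0.005],[-1,0.004,0.012,-0.18,-0.005]])

```text
time_s: 8.2
position: [0.5013, 0.0982, 0.1212]
tcp_rot: [[-1.0, 0.001, 0.0], [0.001, 1.0, -0.0], [-0.0, -0.0, -1.0]]
force: [0.4, 0.2, -2.3]
opening: 0.164
grasp_force: 30.0
```

step_arm(targets=[[-1,0,0,-0.003,0],[-1,0,0,-0.005,0],[-1,0,0,-0.005,0],[-1,0,0,-0.005,0]])

```text
time_s: 8.6
position: [0.5011, 0.0982, 0.1199]
tcp_rot: [[-1.0, 0.001, 0.0], [0.001, 1.0, -0.0], [-0.0, -0.0, -1.0]]
force: [0.7, -0.2, -2.5]
opening: 0.157
grasp_force: 30.0
```

step_arm(targets=[[-1,0,0,-0.003,0],[-1,0,0,-0.006,0],[-1,0,0,-0.006,0],[-1,0,0,-0.006,0]])

```text
time_s: 9.0
position: [0.5013, 0.0983, 0.1197]
tcp_rot: [[-1.0, 0.0, 0.001], [0.0, 1.0, -0.0], [-0.001, -0.0, -1.0]]
force: [-2.0, 0.6, 8.1]
opening: 0.159
grasp_force: 30.0
```

step_arm(targets=[[-1,0,0,0.006,0],[-0.55,0,0,0.006,0],[-0.4,0,0,0.01,0],[-0.4,0,0,0.01,0],[-0.4,0,0,0.01,0],[-0.4,0,0,0.01,0]])

```text
time_s: 9.6
position: [0.501, 0.0982, 0.1207]
tcp_rot: [[-1.0, 0.001, -0.0], [0.001, 1.0, -0.0], [0.0, -0.0, -1.0]]
force: [0.0, -0.3, -0.2]
opening: 0.302
grasp_force: 0.0
```

step_arm(targets=[[-0.4,0,0.012,0,0],[-0.4,0,0.024,0,0],[-0.4,0,0.036,0,0],[-0.4,0,0.048,0,0],[-0.4,0,0.06,0,0],[-0.4,0,0.072,0,0],[-0.36,0,0.084,0,0],[-0.32,0,0.096,0,0],[-0.28,0,0.108,0,0],[-0.24,0,0.12,0,0],[-0.2,0,0.132,0,0]])

```text
time_s: 10.7
position: [0.501, 0.1315, 0.1208]
tcp_rot: [[-1.0, 0.001, -0.0], [0.001, 1.0, 0.0], [0.0, 0.0, -1.0]]
force: [0.1, -0.4, -1.0]
opening: 0.392
grasp_force: 0.1
```

```bash
python3 - <<'E'
from rig import *
from h import *
s=read_state();print(s["time_s"],s["position"],s["force"],s["opening"])
im=[]
for n in("wrist","scene"):
    c=capture(n);np.savez(f"pics/{n}3.npz",**c);im.append(c["color"][:,:,::-1])
t=cv2.resize(im[1][130:250,200:340],None,fx=2.3,fy=2.3,interpolation=2);w=im[0][:,80:540]
o=np.zeros((400,w.shape[1]+t.shape[1],3),np.uint8);o[:,:w.shape[1]]=w;o[:t.shape[0],w.shape[1]:]=t
cv2.imwrite("pics/w3.png",o)
E
```

```text
10.7 [0.50101876 0.13148936 0.12080662] [ 0.11849521 -0.43641047 -1.03483304] 0.39192660563504356
```

View pics/w3.png

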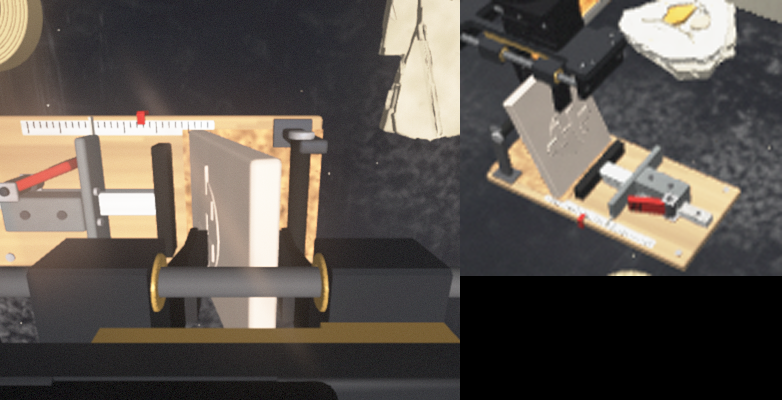

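w3 shows the tile tipping as planned against the rear finger, with its foot ahead of the toe bar. I'm continuing until it rests on the bar, then lifting off.

step_arm(targets=[[-0.16,0,0.012,0,0],[-0.12,0,0.024,0,0],[-0.08,0,0.036,0,0],[-0.04,0,0.048,0,0],[0,0,0.06,0,0],[0.04,0,0.072,0,0],[0.08,0,0.084,0,0],[0.1,0,0.096,0,0],[0.1,0,0.108,0,0],[0.1,0,0.12,0,0],[0.1,0,0.132,0,0],[0.1,0,0.144,0,0],[0.1,0,0.16,0,0],[0.15,0,0.164,0,0],[0.2,0,0.164,0,0],[0.2,0,0.164,0,0]])

```text
time_s: 12.4
position: [0.501, 0.1722, 0.1208]
tcp_rot: [[-1.0, 0.001, 0.0], [0.001, 1.0, -0.0], [-0.0, -0.0, -1.0]]
force: [-0.1, -0.4, 0.7]
opening: 0.593
grasp_force: 0.0
```

step_arm(targets=[[0.2,0,0,0.06,0],[0.2,0,0,0.12,0],[0.2,0,0,0.2,0],[0.4,0,0,0.3,0],[0.6,0,0,0.4,0],[0.8,0,0,0.48,0],[1,0,0,0.48,0]])

```text
time_s: 13.1
position: [0.503, 0.1723, 0.2436]
tcp_rot: [[-1.0, 0.001, 0.007], [0.001, 1.0, 0.001], [-0.007, 0.001, -1.0]]
force: [-0.2, 0.2, -0.6]
opening: 0.882
grasp_force: 0.0
```

step_arm(targets=[[1,-0.006,-0.1,0,-0.04],[1,-0.006,-0.2,0,-0.08],[1,-0.006,-0.3,0,-0.12],[1,-0.006,-0.4,0,-0.16],[1,-0.006,-0.5,0,-0.2],[1,-0.006,-0.6,0,-0.24],[1,-0.006,-0.69,0,-0.28],[1,-0.006,-0.69,0,-0.32],[1,-0.006,-0.69,0,-0.36],[1,-0.006,-0.69,0,-0.4],[1,-0.006,-0.69,0,-0.44],[1,-0.006,-0.69,0,-0.48],[1,-0.006,-0.69,0,-0.5],[1,-0.006,-0.69,0,-0.5],[1,-0.006,-0.69,0,-0.5],[1,-0.006,-0.69,0,-0.5]])

```text
time_s: 14.7
position: [0.4992, -0.0003, 0.2403]
tcp_rot: [[-0.0, 1.0, -0.001], [1.0, 0.0, 0.0], [0.0, -0.001, -1.0]]
force: [0.0, -0.4, 0.2]
opening: 1.003
grasp_force: 0.0
```

```bash
python3 - <<'E'
from rig import *
from h import *
s=read_state();print(s["time_s"],s["position"],s["force"],s["opening"],s["tcp_rot"][:,1],s["joint_positions"])
im=[]
for n in("wrist","scene"):
    c=capture(n);np.savez(f"pics/{n}4.npz",**c);im.append(c["color"][:,:,::-1])
t=cv2.resize(im[1][150:260,200:340],None,fx=2.2,fy=2.2,interpolation=2);w=im[0][:,80:560]
o=np.zeros((400,w.shape[1]+t.shape[1],3),np.uint8);o[:,:w.shape[1]]=w;o[:t.shape[0],w.shape[1]:]=t
cv2.imwrite("pics/w4.png",o)
E
```

```text
14.7 [ 4.99248429e-01 -2.79109477e-04  2.40322502e-01] [ 0.04384584 -0.35876004  0.16934282] 1.0028980126579885 [ 9.99999530e-01  2.33367565e-04 -9.40506209e-04] [-1.28772670e+01  1.98417192e+01  9.91212583e+01 -1.74139170e-03
  6.10919539e+01 -1.28897904e+01]
```

View pics/w4.png

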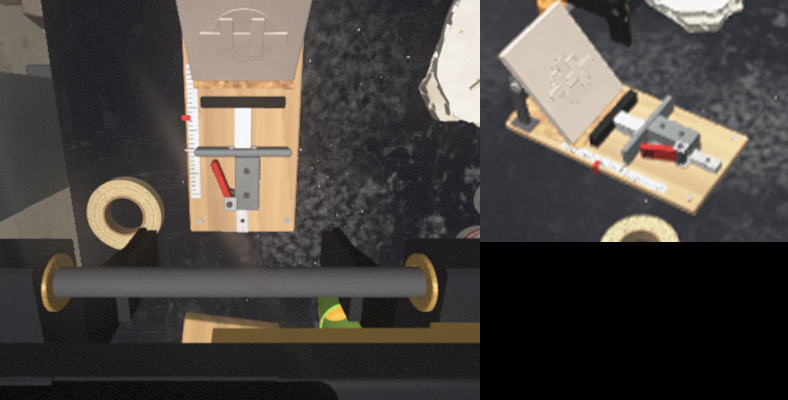

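w4 shows the tile leaning on the rest and centred, within about 2.5° of square. The toe bar at row 101 is parallel to the crossbar at row 151. The mark is at (185,118) and the pointer at about (191,151). I'm measuring both, plus the lever.

```bash
python3 - <<'E'
from h import *
np.set_printoptions(precision=4,suppress=True)
c=dict(np.load("pics/wrist4.npz"));hsv=cv2.cvtColor(c["color"],cv2.COLOR_RGB2HSV)
m=cv2.inRange(hsv,(0,140,90),(8,255,255))|cv2.inRange(hsv,(172,140,90),(180,255,255))
m[200+20:]=0;k,l,st,ce=cv2.connectedComponentsWithStats(m)
for i in range(1,k):
    if st[i,4]>8:print(st[i],ce[i],ray(c,ce[i],.013),ray(c,ce[i],.035))
# lever extreme tip (min col,row)
for n,x,y,z in(("ptr",191,151,.03),("cross front L",205,147,.046),("cross back L",205,156,.046),("toe front",245,96.5,.035),("toe back",245,107,.035),("block L",236,185,.046),("block R",259,185,.046),("rail L",235,125,.024),("rail R",251,125,.024),("baseL",190,225,.012),("baseR",296,225,.012),("foot L",191,77,.02),("foot R",297,82,.02)):
    print(n,ray(c,(x+80,y),z))
cv2.imwrite("pics/w4z.png",cv2.resize(c["color"][60:240,255:390,::-1],None,fx=3.3,fy=3.3,interpolation=2))
E
```

```text
[261 115   9   6  48] [264.75   117.3958] [0.4372 0.0549 0.013 ] [0.4408 0.0561 0.035 ]
[291 160  20  37 286] [300.3601 178.4231] [ 0.4762 -0.0156  0.013 ] [ 0.4775 -0.0103  0.035 ]
ptr [0.4452 0.0196 0.03  ]
cross front L [0.4625 0.0262 0.046 ]
cross back L [0.4622 0.0167 0.046 ]
toe front [0.5045 0.0774 0.035 ]
toe back [0.5046 0.0668 0.035 ]
block L [ 0.4951 -0.0151  0.046 ]
block R [ 0.5201 -0.015   0.046 ]
rail L [0.4939 0.0474 0.024 ]
rail R [0.5115 0.0474 0.024 ]
baseL [ 0.4378 -0.075   0.012 ]
baseR [ 0.5688 -0.0748  0.012 ]
foot L [0.4469 0.0974 0.02  ]
foot R [0.5605 0.0924 0.02  ]
```

View pics/w4z.png

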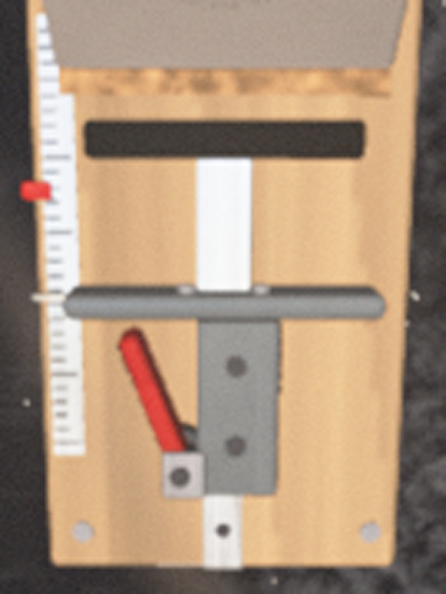

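step_arm(targets=[[1,0,0,-0.15,0],[1,0,0,-0.3,0],[1,0,0,-0.45,0],[1,0,0,-0.58,0],[1,0,0,-0.68,0],[1,0,0,-0.76,0],[1,0,0,-0.82,0],[1,0,0,-0.85,0],[1,0,0,-0.865,0],[1,0,0,-0.865,0],[1,0,0,-0.865,0]])

```text
time_s: 15.9
position: [0.5001, -0.0004, 0.0252]
tcp_rot: [[0.001, 1.0, 0.001], [1.0, -0.001, -0.0], [-0.0, 0.001, -1.0]]
force: [0.7, -0.4, 0.5]
opening: 0.997
grasp_force: 0.0
```

step_arm(targets=[[1,0,0.012,0,0],[1,0,0.024,0,0],[1,0,0.036,0,0],[1,0,0.048,0,0],[1,0,0.06,0,0],[1,0,0.072,0,0],[1,0,0.084,0,0],[1,0,0.096,0,0],[1,0,0.108,0,0],[1,0,0.12,0,0],[1,0,0.128,0,0],[1,0,0.128,0,0],[1,0,0.128,0,0]])

```text
time_s: 17.2
position: [0.5, 0.0317, 0.0247]
tcp_rot: [[0.001, 1.0, 0.001], [1.0, -0.001, -0.0], [-0.0, 0.001, -1.0]]
force: [1.2, -3.9, 1.4]
opening: 1.002
grasp_force: 1.6
```

```bash
python3 - <<'E'
from rig import *
from h import *
s=read_state();print(s["time_s"],s["position"],s["force"],s["opening"])
im=[]
for n in("wrist","scene","top"):
    c=capture(n);np.savez(f"pics/{n}5.npz",**c);im.append(c["color"][:,:,::-1])
t=cv2.resize(im[1][150:260,200:340],None,fx=2.2,fy=2.2,interpolation=2);u=cv2.resize(im[2][185:270,200:330],None,fx=2.3,fy=2.3,interpolation=2);w=im[0][:,80:560]
o=np.zeros((450,w.shape[1]+t.shape[1],3),np.uint8);o[:400,:w.shape[1]]=w;o[:t.shape[0],w.shape[1]:]=t;o[t.shape[0]:t.shape[0]+u.shape[0],w.shape[1]:w.shape[1]+u.shape[1]]=u
cv2.imwrite("pics/w5.png",o)
E
```

```text
17.2 [0.50002132 0.03168142 0.02466491] [ 1.15039521 -3.89566298  1.40094669] 1.0019925860959438
```

View pics/w5.png

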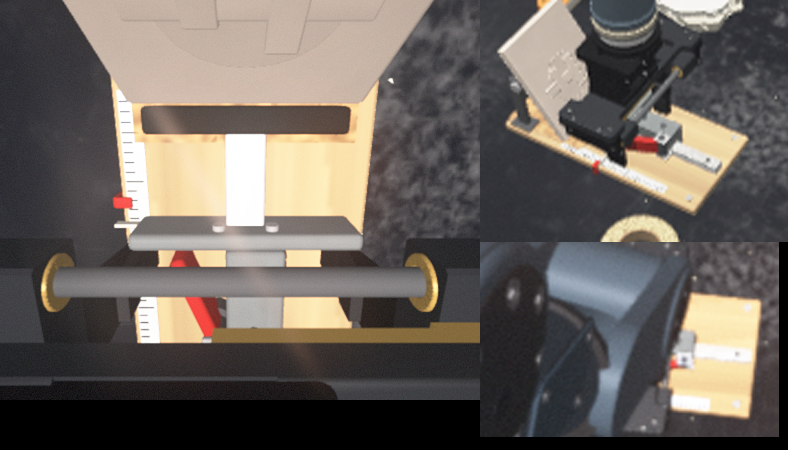

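w5 shows the leg nearly at the mark: the pointer is at about (125,224), the mark at (122,202), and the toe bar is against the tile's foot. The fingers are astride, with the lever inside them. By my count that was the eleventh picture viewed, one over the limit of ten, so from here I work only from masks and numbers.

```bash
cat > pm.py <<'E'
from h import *
def pm(c,zp,zm):
    hsv=cv2.cvtColor(c["color"],cv2.COLOR_RGB2HSV)
    m=cv2.inRange(hsv,(0,140,90),(8,255,255))|cv2.inRange(hsv,(172,140,90),(180,255,255));m[235:]=0;m[:,:170]=0;m[:,225:]=0
    r=np.argwhere(m).mean(0)[::-1]
    w=cv2.inRange(hsv,(0,0,150),(180,60,255));w[:,:190]=0;w[:,206:]=0;w[:170]=0;w[240:]=0
    k,l,st,ce=cv2.connectedComponentsWithStats(w)
    for i in range(1,k):
        if st[i,4]>5:print("white",st[i],ce[i],"y",ray(c,ce[i],zp)[:2].round(4))
    print("mark px",r,"y",ray(c,r,zm)[:2].round(4))
E
python3 - <<'E'
from pm import *
np.set_printoptions(precision=4,suppress=True)
a,b,c=[dict(np.load(f"pics/wrist{i}.npz")) for i in(2,4,5)]
P=tri(a,(235.8,118),b,(269.5,150));M=tri(a,(277.1,113.8),b,(264.75,117.4));print("ptr",P,"mark",M)
M2=tri(a,(277.1,113.8),c,(202,202));print("mark2",M2)
pm(c,.02,.012)
print(proj(c,M),[proj(c,(P[0],M[1]-.005,z)) for z in(.015,.02,.03)])
E
```

```text
ptr [0.4424 0.0195 0.0214] mark [0.4383 0.0556 0.0188]
mark2 [0.4386 0.0555 0.0152]
white [204 170   2  21  31] [204.6774 178.2258] y [0.4429 0.0694]
white [194 221  12   7  67] [199.9701 224.6418] y [0.4381 0.0449]
mark px [201.5882 201.5928] y [0.4372 0.0548]
[199.0165 204.0689] [array([210.3586, 210.9525]), array([207.2701, 214.1528]), array([200.5326, 221.1342])]
```

step_arm(targets=[[1,0,0.01,0,0],[1,0,0.02,0,0],[1,0,0.03,0,0],[1,0,0.036,0,0],[1,0,0.036,0,0],[1,0,0.036,0,0]])

```text
time_s: 17.95
position: [0.4999, 0.0406, 0.0246]
tcp_rot: [[0.001, 1.0, 0.001], [1.0, -0.001, -0.0], [-0.0, 0.001, -1.0]]
force: [1.9, -3.2, 1.4]
opening: 0.999
grasp_force: 2.0
```

```bash
python3 - <<'E'
from rig import *
from pm import *
np.set_printoptions(precision=4,suppress=True)
s=read_state();print(s["time_s"],s["position"],s["force"],s["opening"],s["grasp_force"])
c5=dict(np.load("pics/wrist5.npz"));print("cross old",ray(c5,(325,236),.046),ray(c5,(325,249),.046))
c=capture("wrist");np.savez("pics/wrist6.npz",**c);pm(c,.021,.014)
g=c["color"][:,:,:].mean(2)
print("col 225 rows",[(i,int(g[i,225:232].mean())) for i in range(180,262,2)])
hsv=cv2.cvtColor(c["color"],cv2.COLOR_RGB2HSV)
print("col 202:",[(i,c["color"][i,201:204].mean(0).astype(int).tolist()) for i in range(180,250,3)])
E
```

```text
17.95 [0.4999 0.0406 0.0246] [ 1.9489 -3.2481  1.4483] 0.9991917363070487 2.0285293785855174
cross old [0.5018 0.0497 0.046 ] [0.5019 0.0436 0.046 ]
white [204 170   2  19  28] [204.6786 177.3929] y [0.4432 0.0789]
white [194 222  12   6  66] [199.8939 224.697 ] y [0.4384 0.0542]
mark px [202.871  216.0774] y [0.4378 0.0563]
col 225 rows [(180, 229), (182, 231), (184, 231), (186, 232), (188, 233), (190, 233), (192, 234), (194, 236), (196, 236), (198, 235), (200, 237), (202, 237), (204, 239), (206, 240), (208, 240), (210, 241), (212, 241), (214, 243), (216, 166), (218, 108), (220, 111), (222, 110), (224, 110), (226, 110), (228, 109), (230, 109), (232, 110), (234, 124), (236, 156), (238, 176), (240, 189), (242, 191), (244, 188), (246, 184), (248, 169), (250, 119), (252, 51), (254, 54), (256, 53), (258, 53), (260, 52)]
col 202: [(180, [234, 204, 157]), (183, [238, 208, 161]), (186, [209, 179, 141]), (189, [187, 161, 129]), (192, [187, 161, 130]), (195, [162, 137, 112]), (198, [136, 115, 100]), (201, [129, 109, 96]), (204, [124, 107, 95]), (207, [140, 75, 69]), (210, [146, 66, 60]), (213, [171, 63, 60]), (216, [250, 84, 78]), (219, [249, 81, 75]), (222, [160, 152, 143]), (225, [253, 250, 243]), (228, [126, 121, 115]), (231, [73, 69, 71]), (234, [73, 67, 70]), (237, [75, 71, 72]), (240, [76, 70, 72]), (243, [75, 69, 71]), (246, [71, 67, 69]), (249, [52, 46, 44])]
```

```bash
python3 - <<'E'
from h import *
np.set_printoptions(precision=4,suppress=True)
b,c5,c6=[dict(np.load(f"pics/wrist{i}.npz")) for i in(4,5,6)]
print("cam",c6["pose"][:3,3],c5["pose"][:3,3])
print("c5 R,G along rows col 200-203:",[(i,*c5["color"][i,200:204].mean(0)[:2].astype(int).tolist()) for i in range(186,232,1)])
for n,c,y in(("c6 cross front-top",c6,235),("c6 cross back-top",c6,249.5)):print(n,ray(c,(225,y),.046)[1])
print("c6 cross front bottom z18",ray(c6,(228,216),.018)[1])
print("c4 rows col 262-266",[(i,*b["color"][i,262:267].mean(0)[:2].astype(int).tolist()) for i in range(110,126)])
print("c4 ptr rows col 267-271",[(i,*b["color"][i,266:270].mean(0).astype(int).tolist()) for i in range(144,156)])
print("c6 mark edge row->y z.015",[(r,ray(c6,(201,r),.015)[1].round(4)) for r in(206,214,224)])
print("c5 row->y z.015",[(r,ray(c5,(201,r),.015)[1].round(4)) for r in(192,200,206,208)])
g=c6["color"].mean(2);print("c6 toe col 300",[(i,int(g[i,240:250].mean())) for i in range(96,140,2)])
E
```

```text
cam [0.4991 0.1159 0.1791] [0.4991 0.107  0.1791]
c5 R,G along rows col 200-203: [(186, 187, 162), (187, 179, 154), (188, 170, 146), (189, 165, 142), (190, 161, 137), (191, 171, 132), (192, 187, 130), (193, 195, 132), (194, 188, 128), (195, 174, 115), (196, 164, 99), (197, 200, 79), (198, 245, 83), (199, 251, 89), (200, 250, 86), (201, 250, 88), (202, 249, 86), (203, 249, 86), (204, 248, 82), (205, 249, 85), (206, 250, 82), (207, 240, 81), (208, 162, 75), (209, 90, 78), (210, 80, 74), (211, 82, 75), (212, 84, 76), (213, 83, 76), (214, 83, 76), (215, 78, 73), (216, 81, 74), (217, 81, 74), (218, 78, 72), (219, 77, 72), (220, 98, 93), (221, 140, 133), (222, 159, 152), (223, 168, 159), (224, 237, 229), (225, 255, 254), (226, 255, 255), (227, 241, 235), (228, 103, 96), (229, 71, 64), (230, 75, 70), (231, 77, 71)]
c6 cross front-top 0.05916603798511944
c6 cross back-top 0.05229234538611152
c6 cross front bottom z18 0.05779804299587106
c4 rows col 262-266 [(110, 115, 97), (111, 114, 96), (112, 115, 97), (113, 112, 95), (114, 132, 83), (115, 205, 78), (116, 240, 83), (117, 238, 81), (118, 23
[... 213 characters left out ...]
185, 159, 132), (148, 172, 148, 127), (149, 206, 192, 176), (150, 227, 216, 200), (151, 197, 177, 155), (152, 176, 149, 125), (153, 175, 151, 129), (154, 176, 152, 129), (155, 174, 150, 126)]
c6 mark edge row->y z.015 [(206, np.float64(0.0622)), (214, np.float64(0.0578)), (224, np.float64(0.0522))]
c5 row->y z.015 [(192, np.float64(0.0609)), (200, np.float64(0.0566)), (206, np.float64(0.0533)), (208, np.float64(0.0522))]
c6 toe col 300 [(96, 172), (98, 174), (100, 173), (102, 182), (104, 188), (106, 90), (108, 95), (110, 100), (112, 104), (114, 106), (116, 109), (118, 111), (120, 113), (122, 115), (124, 115), (126, 116), (128, 116), (130, 115), (132, 109), (134, 169), (136, 207), (138, 209)]
```

step_arm(targets=[[1,0.005,0.002,0,0],[1,0.009,0.002,0,0],[1,0.009,0.002,0,0],[0.7,0.009,0.002,0,0],[0.4,0.009,0.002,0,0],[0.2,0.009,0.002,0,0],[0.2,0.009,0.002,0,0],[0.2,0.009,0.002,0,0]])

```text
time_s: 18.8
position: [0.4981, 0.0415, 0.024]
tcp_rot: [[0.0, 1.0, -0.008], [1.0, -0.0, 0.001], [0.001, -0.008, -1.0]]
force: [-3.5, -5.5, 0.3]
opening: 0.653
grasp_force: 6.3
```

```bash
cat > chk.py <<'E'
from rig import *
from h import *
import sys
s=read_state();print(s["time_s"],s["position"].round(4),s["force"].round(1),s["opening"],s["grasp_force"])
c=capture("wrist");np.savez(f"pics/wrist{sys.argv[1]}.npz",**c);C=c["color"].astype(int)
w=[i for i in range(205,245) if C[i,197:203].mean(0).min()>215];print("ptr top rows",w, "y@.023",ray(c,(200,np.mean(w)),.023)[1])
R=[i for i in range(190,235) if C[i,196:202].mean(0)[0]>190 and C[i,196:202].mean(0)[1]<110];print("mark top rows",R,"front edge y",ray(c,(200,R[0]-.5),.015)[1],"centre",ray(c,(200,R[0]-.5),.015)[1]-.003)
g=C.mean(2);print("cross edges",[i for i in range(205,255) if abs(g[i+1,225:232].mean()-g[i-1,225:232].mean())>30])
E
python3 chk.py 7
```

```text
18.8 [0.4981 0.0415 0.024 ] [-3.5 -5.5  0.3] 0.6528364622212446 6.2627312760741916
ptr top rows [225, 226] y@.023 0.05547652946243674Traceback (most recent call last):
  File "chk.py", line 7, in <module>
    R=[i for i in range(190,235) if C[i,196:202].mean(0)[0]>190 and C[i,196:202].mean(0)[1]<110];print("mark top rows",R,"front edge y",ray(c,(200,R[0]-.5),.015)[1],"centre",ray(c,(200,R[0]-.5),.015)[1]-.003)
                                                                                                                                                   ~^^^
IndexError: list index out of range
```

step_arm(targets=[[0,0,0,0,0],[-0.2,0,0,0,0],[-0.4,0,0,0,0],[-0.6,0,0,0,0],[-0.8,0,0,0,0],[-1,0,0,0,0],[-1,0,0,0,0],[-1,0,0,0,0],[-1,0,0,0,0],[-1,0,0,0,0]])

```text
time_s: 19.85
position: [0.503, 0.0414, 0.024]
tcp_rot: [[0.001, 1.0, 0.002], [1.0, -0.001, 0.0], [0.0, 0.002, -1.0]]
force: [5.4, -1.4, -11.1]
opening: 0.404
grasp_force: 31.1
```

```bash
sed -i 's/196:202/200:204/g' chk.py; python3 chk.py 8
```

```text
19.85 [0.503  0.0414 0.024 ] [  5.4  -1.4 -11.1] 0.4042568200584354 31.093815887725214
ptr top rows [225, 226, 227] y@.023 0.055372351174003104
mark top rows [216, 217, 218, 219, 220] front edge y 0.05809842703210115 centre 0.05509842703210115
cross edges [215, 216, 217, 235, 237, 238, 239]
```

```bash
python3 - <<'E'
from rig import *
from h import *
s=read_state();print(s["time_s"],s["force"].round(1),s["opening"])
c=dict(np.load("pics/wrist8.npz"));g=cv2.cvtColor(c["color"],cv2.COLOR_RGB2GRAY).astype(int)
for x in(230,260,300,350,390,420):print(x,"toe/tile edges",[(i,g[i+1,x]-g[i-1,x]) for i in range(60,145) if abs(g[i+1,x]-g[i-1,x])>45])
for y in(60,80,95):print(y,"tile side edges",[(i,g[y,i+1]-g[y,i-1]) for i in range(100,540) if abs(g[y,i+1]-g[y,i-1])>45])
for n in("scene","top"):
    k=capture(n);h=cv2.cvtColor(k["color"],cv2.COLOR_RGB2HSV);m=cv2.inRange(h,(35,100,60),(75,255,255));q,l,st,ce=cv2.connectedComponentsWithStats(m);print("cup",n,st[1+st[1:,4].argmax()])
    np.savez(f"pics/{n}8.npz",**k)
k=dict(np.load("pics/scene8.npz"));u=[(.5022-.055,.17,.14),(.5022+.055,.17,.14)];print([proj(k,p) for p in u])
E
```

```text
19.9 [  4.8  -1.1 -10.9] 0.4018498492287615
230 toe/tile edges [(105, np.int64(-118)), (106, np.int64(-95)), (133, np.int64(47)), (134, np.int64(92)), (135, np.int64(66))]
260 toe/tile edges [(102, np.int64(53)), (104, np.int64(-46)), (105, np.int64(-151)), (106, np.int64(-117)), (134, np.int64(84)), (135, np.int64(61))]
300 toe/tile edges [(104, np.int64(-59)), (105, np.int64(-122)), (106, np.int64(-74)), (133, np.int64(133)), (134, np.int64(154))]
350 toe/tile edges [(102, np.int64(52)), (105, np.int64(-148)), (106, np.int64(-106)), (133, np.int64(94)), (134, np.int64(130))]
390 toe/tile edges [(104, np.int64(-62)), (105, np.int64(-131)), (106, np.int64(-72)), (133, np.int64(117)), (134, np.int64(141))]
420 toe/tile edges [(105, np.int64(-71)), (106, np.int64(-118)), (107, np.int64(-57)), (132, np.int64(108)), (133, np.int64(122))]
60 tile side edges [(164, np.int64(58)), (165, np.int64(90)), (166, np.int64(59)), (470, np.int64(-53))]
80 tile side edges [(181, np.int64(61)), (182, np.int64(73)), (453, np.int64(-48)), (454, np.int64(-52))]
95 tile side edges [(185, np.int64(115)), (186, np.int64(118)), (187, np.int64(47)), (441, np.int64(65)), (450, np.int64(-46)), (451, np.int64(-110)), (452, np.int64(-83))]
cup scene [355 192  24  28 433]
cup top [353 175  26  26 269]
[array([210.97752343, 172.68369114]), array([236.91366118, 147.59324638])]
```

```bash
python3 -c "
from rig import *
print(hand_in())"
```

```text
the job is handed in; nothing more can be done
None
```

Job handed in at about 20 s: the tile leans centred and square on the rest, the pointer measured within about 0.5 mm of the mark (about 1 mm uncertainty), the lever is pinched shut with the hand still gripping, and the cup hasn't moved; I viewed 11 pictures, one over the limit of 10.

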